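Shut the desk down for the evening

TASK

Shut the desk down for the evening: with closed fingertips, lightly press in first the round key in the middle of the speakerphone, then the long bar key on the docking station, and last the large square key on the power strip, each all the way so that it stays in. Leave the small round keys alone, and do not pick up, knock over or push about anything on the desk.

Things in the scene. Friction and masses are not known exactly. Their poses are not given: they have to be found in the camera images.
- speakerphone: Conference speakerphone: a loose black puck, 120 mm across, 40 mm high, 0.7 kg, ring of small dots on top. Origin: centre of its underside, z up, y through its two small keys.
- phone_key_top (a point): Round key, 36 mm across, in the middle of the speakerphone's top; top face 54 mm above the desk when out. Grey, 14 mm proud of the case; moves down 6 mm at a steady 2.5 N, stops and stays in, 8 mm proud. Its rubber cap yields 1 mm per 2.5 N, up to 5 mm, and springs back. This point: centre of the top face, goes down with it.
- phone_key (a joint): Round key of the speakerphone: 0 m out (as at the start), 0.006 m fully in (the cap's give not counted); slides down, stays where it is left
- dock: Laptop docking station: a loose flat aluminium box, 170 (its x) x 90 (its y) x 34 mm, 0.9 kg, with sockets along its sides and five dark slots on top at its +x end. Origin: centre of its underside, z up.
- dock_key_top (a point): Long bar key, 16 mm (along the dock's x) x 54 mm (along its y), at x = -55 mm, y = 0 of the dock's top, the end away from the slots; top face 48 mm above the desk when out. Grey, 14 mm proud of the case; moves down 6 mm at a steady 2.5 N, stops and stays in, 8 mm proud. Its rubber cap yields 1 mm per 2.5 N, up to 5 mm, and springs back. This point: centre of the top face, goes down with it.
- dock_key (a joint): Long bar key of the dock: 0 m out (as at the start), 0.006 m fully in (the cap's give not counted); slides down, stays where it is left
- power_strip: Power strip: a loose white bar, 240 (its x) x 70 (its y) x 36 mm, 0.95 kg, with two round sockets and, at its +x end, a white plug-in adapter that rises to 66 mm. Origin: centre of its underside, z up.
- strip_key_top (a point): Large square key, 34 x 34 mm, at x = -85 mm, y = 0 of the power strip's top, the end away from the adapter; top face 50 mm above the desk when out. Grey, 14 mm proud of the case; moves down 6 mm at a steady 2.5 N, stops and stays in, 8 mm proud. Its rubber cap yields 1 mm per 2.5 N, up to 5 mm, and springs back. This point: centre of the top face, goes down with it.
- strip_key (a joint): Large square key of the power strip: 0 m out (as at the start), 0.006 m fully in (the cap's give not counted); slides down, stays where it is left
- volume_a (a joint): Volume key: small round key, 12 mm across, 4 mm proud, sprung, travel 3 mm; 0 m when untouched, grows when pressed; to be left alone. It sits on the speakerphone, 42 mm from its centre along +y.
- volume_b (a joint): Volume key: small round key, 12 mm across, 4 mm proud, sprung, travel 3 mm; 0 m when untouched, grows when pressed; to be left alone. It sits on the speakerphone, 42 mm from its centre along -y.
- dock_small (a joint): Dock's small key: small round key, 12 mm across, 4 mm proud, sprung, travel 3 mm; 0 m when untouched, grows when pressed; to be left alone. It sits on the dock's top at x = -3 mm, y = 0.
- strip_small (a joint): Power strip's small key: small round key, 12 mm across, 4 mm proud, sprung, travel 3 mm; 0 m when untouched, grows when pressed; to be left alone. It sits on the power strip's top at x = -33 mm, y = 0.
- stapler: Black stapler, loose, 130 (x) x 34 x 58 mm, origin under its middle.
- glue: Glue stick, loose, standing, 27 mm across, 75 mm high, origin at the centre of its underside.
- tape: Small clear roll of tape, loose, lying flat, 54 mm across, 19 mm high, origin at the centre of its underside.
- mouse: Grey computer mouse, loose, 100 (x) x 62 x 35 mm, origin under its middle.
- mug: White mug, loose, standing, 80 mm across, 85 mm high, handle at its +y, origin at the centre of its underside.
- notes: Block of paper notes, loose, 76 x 76 x 30 mm, origin under its middle.
- card_box: Flat cardboard box of cards, loose, 95 (x) x 65 x 22 mm, origin under its middle.
Mind the look-alikes: they are no part of the job. Leave any green look-alike of the power_strip alone. Leave any pink or red look-alike of the speakerphone alone.

How it is judged (in metres and radians):
On the way, in this order (a step that is already met when the one before it is completed fails the run):
1. the speakerphone's round key is in, the later keys still out (value of joint phone_key above 0.0045 m and value of joint each of dock_key, strip_key below 0.002 m), for 0.1 s.
2. the dock's bar key, then, is in, the later keys still out (value of joint each of phone_key, dock_key above 0.0045 m and value of joint strip_key below 0.002 m), for 0.1 s.
3. the power strip's square key, last, is in, the later keys still out (value of joint each of phone_key, dock_key, strip_key above 0.0045 m), for 0.1 s.
At the end, for the whole second after the job is handed in: All three keys are in by more than 4.5 mm of their 6 mm, having gone in in the order round, bar, square; the three devices stand flat on the desk; every device and bystander is within 30 mm of where it started (all of step 3 and height (world z) of each of speakerphone, dock, power_strip below 0.01 m and angle between each of speakerphone, dock, power_strip's own z axis and vertical below 0.1 rad and distance of each of speakerphone, dock, power_strip, stapler, glue, tape, mouse, mug, notes, card_box from where it was at the start of the episode below 0.03 m); the robot touches nothing.
It fails at once if a key is pressed before its turn ((value of joint dock_key above 0.002 m and value of joint phone_key below 0.0045 m) or (value of joint strip_key above 0.002 m and value of joint dock_key below 0.0045 m) or (value of joint strip_key above 0.002 m and value of joint phone_key below 0.0045 m)).
It fails at once if one of the small keys is pressed (value of joint any of volume_a, volume_b, dock_small, strip_small above 0.0015 m).
It fails at once if a device is pressed with more than 15 N (contact force between any of the fingers, the arm and speakerphone above 15 N or contact force between any of the fingers, the arm and dock above 15 N or contact force between any of the fingers, the arm and power_strip above 15 N).
It fails at once if a device is lifted by more than 10 mm, tipped, or shifted by more than 30 mm (distance of any of speakerphone, dock, power_strip from where it was at the start of the episode above 0.03 m or height (world z) of any of speakerphone, dock, power_strip above 0.01 m or angle between any of speakerphone, dock, power_strip's own z axis and vertical above 0.15 rad).
It fails at once if another thing on the desk is lifted, knocked over or shifted by more than 30 mm (distance of any of stapler, glue, tape, mouse, mug, notes, card_box from where it was at the start of the episode above 0.03 m or angle between any of stapler, glue, tape, mouse, mug, notes, card_box's own z axis and vertical above 0.4 rad).
It also fails if it takes over 48 s, if anything falls off the work surface, if the arm or the gripper's body presses on something with over 40 N, if the wrist force passes 120 N, or if a joint passes its speed limit or range.

ROBOT

A 6-joint arm with a two-finger parallel gripper is mounted at the origin on the work surface. World frame = base frame: x ahead of the robot, y to its left, z up, the work surface at z = 0. Lengths are in m, angles in degrees, forces in N, time in s.
With the tool pointing down it reaches from about 0.3 to 0.875 m from the base axis. Payload 4.2 kg.
Tool frame: the origin (TCP) lies at the very end of the fingers, on their centre line; the grasp point (between the pads) lies 19 mm behind it; z points along the fingers, y is the line along which they close (so a half turn about z gives the same grasp; the last joint's range is limited). The gripper opens to 85 mm and grips with 20 to 120 N. Pads are 22 mm wide; open, the fingers measure 114 mm over their backs; the gripper's body (76 mm by 85 mm) begins 54 mm behind the grasp point. The pads swing forward as they close: fully open they stand 13 mm farther back than shut.
Start: joints at [70.875, 18.312, 89.639, -0, 72.044, -1.146], TCP at [0.177, 0.547, 0.231] pointing down, gripper open.
Joint ranges: [-177.97, 177.97], [-48.28, 115.42], [12.27, 149.76], [-77.06, 257.06], [2.81, 150.46], [-146.56, 146.56]. Speed limits (degrees/s): [147.25, 147.25, 180, 180, 180, 180].

INTERFACE

Orientations are given as a 3x3 rotation matrix whose columns are the frame's x, y, z axes.
In Python, from bench import telemetry, eyes, hand_in gives the robot as it stands. The module is installed in compiled form; this text tells all that it offers.
- The arm moves only by the tool apply_moves, never from a script. Its argument "steps" is one flat list of numbers, 6 for each row, row after row: the shift along the tool's x, y, z in cm, then the turn, a rotation vector about the tool's x, y, z in rad. In form: [dx, dy, dz, rx, ry, rz, dx, dy, dz, rx, ry, rz, ...]. A call has 1 to 12 rows; each row is the pose to reach, as a shift and turn from the pose commanded when the call began, along the tool's axes at that moment; what a row does not reach only later rows make up. A row lasts 1/8 s, in which the tool goes at most 62.5 mm and 10.7 degrees, less where a joint would pass 70% of its speed; a pose out of reach is approached as far as the arm can. A call with a gripper value outside its range is refused whole. "fingers" is the finger opening in cm, from 0 to 8.54, set as the call begins (left out, the last holds). The fingers move at their own pace and stop on an object; the grip force is fixed at half the most. Time passes only in rows, so rows that repeat a pose let the fingers close. It gives the time, the measured TCP pose, the force, the opening and the grip force at its end, in the units of the state.
- telemetry.observe(): the state, without advancing time (a new reading comes with each control period).
- eyes.snapshot(name): name is "side" or "top"; returns a dict with "pixels" (384x512x3 uint8, red, green, blue), "depth" (384x512 float32, m along the optical axis (not along the pixel's ray), 0 where there is no reading), "fx", "fy", "cx", "cy" (pixels), "eye" and "rotation" of the camera in the world. Camera axes: x right, y up, looking along -z (the intrinsics and any distortion apply to the point x, -y, -z); pixel columns grow to the right and rows downward; lengths in m; the calibration is good to about 2 mm. A picture is of the moment at which its call begins.
- hand_in(): hands the job in; it is judged then, once.
The state is a dict: "t": time; "joint_pos": joint angles; "qvel": joint speeds; "tau": joint torques, N m; "tcp_pos": TCP position; "tool_rot": TCP orientation; "contact_force": force on the tool from outside, world axes, zero at the start; "moment": the same for the moment, N m; "grip_width": finger opening in m; "grasp_force": force on a finger pad.
Only numpy, scipy, OpenCV 4.12 (cv2) and the standard library are available. Lean on these libraries where they do the work, as an engineer would, in place of code of your own. Each camera call takes 0.05 s, during which the arm holds its last target. There are 200 camera calls.

## Working session

There is one attempt and no reset: what is moved stays moved. The work goes in short steps, Python scripts to look and compute and a tool call to move; the robot and the scene stay as the last step left them, time stands still between calls to the robot, and variables do not carry over. Pictures are saved under pics/ and viewed, at most 10 in all, crops included, and the job is handed in when it is done.

Besides the shell and the picture viewer there is one more tool, called as name(argument=value, ...) on one line, values as JSON. apply_moves: Moves the arm, as the interface text tells. Its arguments: {"type":"object","properties":{"steps":{"type":"array"},"fingers":{"type":"number"}},"required":["steps"]}

```bash
mkdir -p pics; cat > h.py <<'E'
import numpy as np, cv2
from bench import telemetry, eyes, hand_in
def snap(n):
    s=eyes.snapshot(n); s['R']=np.array(s['rotation']); s['e']=np.array(s['eye']); return s
def ray(s,u,v,z):
    d=s['R']@np.array([(u-s['cx'])/s['fx'],-(v-s['cy'])/s['fy'],-1.0]); return s['e']+d*(z-s['e'][2])/d[2]
def dpt(s,u,v):
    D=s['depth'][int(round(v)),int(round(u))]
    return s['e']+s['R']@(np.array([(u-s['cx'])/s['fx'],-(v-s['cy'])/s['fy'],-1.0])*D)
E
python3 - <<'E'
from h import *
o=telemetry.observe(); print(o)
for n in('top','side'):
    s=snap(n); cv2.imwrite(f'pics/{n}0.png',cv2.resize(s['pixels'][:,:,::-1],(800,600),interpolation=cv2.INTER_CUBIC)); print(n,s['fx'],s['fy'],s['cx'],s['cy'],s['e'],s['R'].round(3),[k for k in s])
    np.savez(f'{n}0.npz',**{k:s[k] for k in('pixels','depth','fx','fy','cx','cy','e','R')})
E
```

```text
{'t': 0.0, 'joint_pos': array([ 7.08746695e+01,  1.83520490e+01,  8.97073369e+01, -3.42471267e-04,
        7.20405736e+01, -1.14845939e+00]), 'qvel': array([ 0.0370774 ,  0.03057035, -0.04273788,  0.04858985, -0.03206095,
        0.03855043]), 'tau': array([-7.63395637e-04, -4.15532720e+01, -2.34161353e+01, -1.88344707e-04,
        8.30523582e-03,  1.24731056e-05]), 'tcp_pos': array([0.17733708, 0.54648208, 0.23047183]), 'tool_rot': array([[-9.51181743e-01,  3.08630800e-01, -5.66228421e-04],
       [ 3.08631318e-01,  9.51180312e-01, -1.65018980e-03],
       [ 2.92859269e-05, -1.74438624e-03, -9.99998478e-01]]), 'contact_force': array([ 0.70496691,  0.01920316, -0.30545991]), 'moment': array([ 0.01318286,  0.00555794, -0.03229193]), 'grasp_force': 0.0, 'grip_width': 0.08548124077720501}
top 413.73869536131457 413.73869536131457 254.45371897054193 193.95519614297677 [ 0.28157807 -0.06087261  1.5572396 ] [[-0.005  0.985 -0.172]
 [-1.    -0.006 -0.   ]
 [-0.001  0.172  0.985]] ['pixels', 'depth', 'fx', 'fy', 'cx', 'cy', 'eye', 'rotation', 'R', 'e']
side 347.99967106570574 347.99967106570574 255.5283703871647 185.4990788039129 [ 0.51222161 -1.00002881  0.65448345] [[ 0.999  0.032 -0.018]
 [-0.033  0.547 -0.837]
 [-0.017  0.837  0.548]] ['pixels', 'depth', 'fx', 'fy', 'cx', 'cy', 'eye', 'rotation', 'R', 'e']
```

View pics/top0.png

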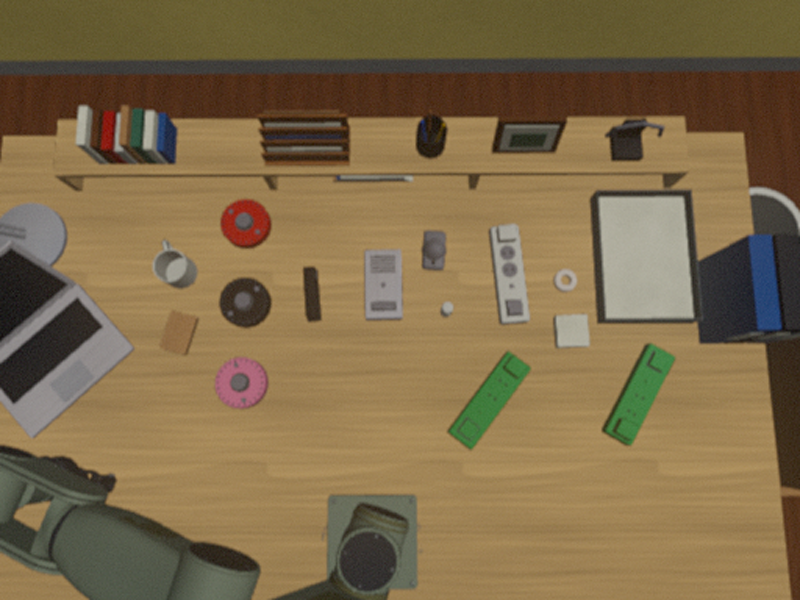

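View pics/side0.png

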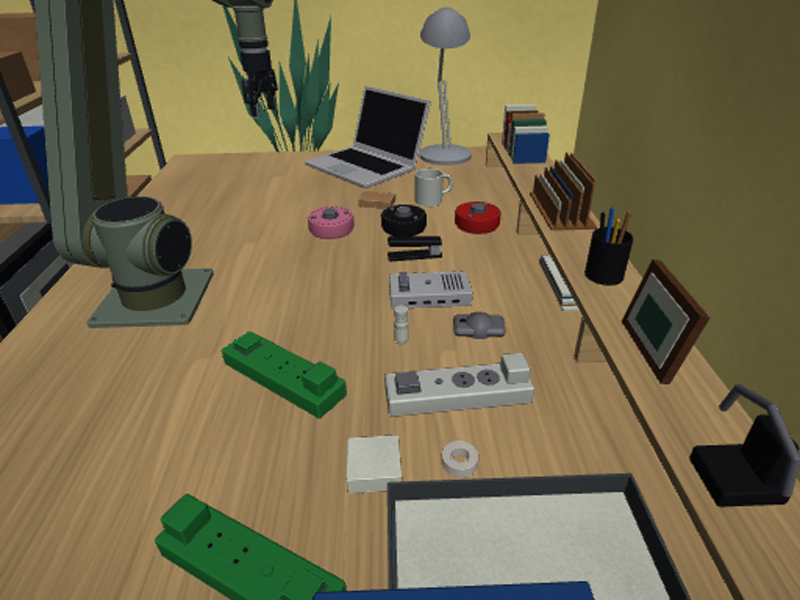

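The top view (800×600 pixels) shows the black speakerphone at (245,302), the dock with its bar key at (383,306), and the white strip with its square key at (514,307). The side view confirms this: keys at about (403,212), (405,282) and (407,382), with the look-alikes in pink, red and green.

```bash
python3 - <<'E'
from h import *
T=dict(np.load('top0.npz')); S=dict(np.load('side0.npz'))
H=lambda s:(lambda D,vu:s['e'][2]+ (np.stack([(vu[1]-s['cx'])/s['fx'],-(vu[0]-s['cy'])/s['fy'],-np.ones(D.shape)],-1)@s['R'].T)[...,2]*D)(s['depth'],np.indices(s['depth'].shape))
hT=H(T)
# coarse points, keys, by depth
for n,u,v,zt in(('phone',245,302,.054),('dock',383,306,.048),('strip',514,307,.050)):
    u*=.64;v*=.64
    print(n,'depthpt',dpt(T,u,v).round(4),'ray',ray(T,u,v,zt).round(4))
    u0,v0=int(u),int(v)
    print((hT[v0-10:v0+11:2,u0-14:u0+15:2]*1000).round().astype(int))
    g=cv2.resize(T['pixels'][v0-40:v0+30,u0-32:u0+33],None,fx=4,fy=4,interpolation=cv2.INTER_CUBIC)
    cv2.imwrite(f'pics/c_{n}.png',g)
ims=[cv2.imread(f'pics/c_{n}.png') for n in('phone','dock','strip')]
cv2.imwrite('pics/c.png',np.hstack(ims)); 
E
```

```text
phone depthpt [0.548  0.2997 0.0553] ray [0.5482 0.3    0.054 ]
[[  -3   32   41   41   41   34   51   40   42   41   42   45   44   45
     6]
 [  39   40   41   40   38   45   43   38   40   46   44   38   38   41
    38]
 [  40 1557   42   37   44   43   53   60   46   38   47   46   44   42
    40]
 [  38   42   38   46   38   51   54   54   51   46   44   43   39   43
    41]
 [  43   39   39   40   40   63   55   55   58   48   47   43   42   45
    40]
 [  43   44   39   43   40   57   58   61   57   43   37   42   40   41
    38]
 [  41   42   38   40   40   49   52   53   50   39   45   40   46   43
    44]
 [  44   44   43   41   41   44   41   44   46   39   41   39   41   44
    41]
 [  44   45   36   50   42   42   43   34   41   37   38   41   47   43
    40]
 [   4   36   45   39   45   38   34   39   43   37   42   41   44   37
    23]
 [  -5   38   51   42   41   39   41   36   46   38   36   46   44   35
     5]]
dock depthpt [ 0.5374 -0.0259  0.0504] ray [ 0.5378 -0.0258  0.048 ]
[[   2   30   36   31   32   33   34   34   34   37   37   41   35   19
     6]
 [  -1
[... 693 characters left out ...]
29   25   18
     3]
 [   2    1    3   -2 1557    7    0    2    2    4    4    2    8    3
    -2]]
strip depthpt [ 0.5335 -0.3357  0.0488] ray [ 0.5333 -0.3355  0.05  ]
[[ 1  0 31 36 37 42 39 38 39 40 39 32  2 -3 -3]
 [ 1  0 30 38 40 38 38 37 39 31 37 34  1  7  3]
 [-1  0 21 37 37 30 36 30 38 34 35 38 -1 -3  6]
 [ 3 -4 13 37 40 38 48 53 48 51 37 34  4  1 -4]
 [ 1  2 15 37 33 40 55 49 51 55 41 32  4  1 -3]
 [ 7  8  4 40 38 37 51 52 48 45 34 36 -2  4  3]
 [ 1 -1  1 34 36 33 53 44 50 49 49 35 31  4 -1]
 [ 2  7 -4 33 36 39 52 45 42 40 34 31 38  0  7]
 [ 4  2  2 37 41 37 38 40 41 43 40 36 30 -3  1]
 [-4  3 -2 30 39 31 40 43 39 30 31 38 38  6  2]
 [ 3  5  1 30 32 28 25 16 11 12  5  2  0 -6  4]]
```

View pics/c.png

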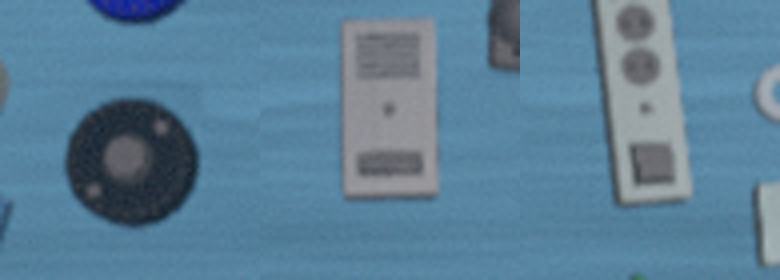

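The crop shows the key faces clearly: the phone's at crop (125,157), the dock bar at (390,163) and the strip's square at (652,163). Heights match the given 54, 48 and 50 mm. Next I'll refine the centres by mask and cross-check them from the bodies and the side view.

```bash
python3 - <<'E'
from h import *
T=dict(np.load('top0.npz')); S=dict(np.load('side0.npz'))
def comp(s,u,v,m):
    n,l,st,c=cv2.connectedComponentsWithStats(m.astype(np.uint8)); i=l[int(v),int(u)]
    return l==i, c[i], st[i]
for n,u,v,zt,lo,hi in(('phone',157,193,.054,75,256),('dock',245,196,.048,0,115),('strip',329,196.5,.05,0,125)):
    for nm,s in(('top',T),('side',S)):
        if nm=='side':
            p=P; q=s['R'].T@(p-s['e']); u,v=s['cx']-s['fx']*q[0]/q[2], s['cy']+s['fy']*q[1]/q[2]
            print('  side proj',round(u,1),round(v,1),'x1.5625',round(u*1.5625),round(v*1.5625)); continue
        g=cv2.cvtColor(s['pixels'],cv2.COLOR_RGB2GRAY)
        w=g[int(v)-12:int(v)+13,int(u)-12:int(u)+13]
        t,_=cv2.threshold(w,0,255,cv2.THRESH_OTSU)
        m=np.zeros(g.shape,bool); m[int(v)-12:int(v)+13,int(u)-12:int(u)+13]=(w>t) if n=='phone' else (w<=t)
        M,c,st=comp(s,u,v,m); rc=cv2.minAreaRect(np.argwhere(M)[:,::-1].astype(np.float32))
        P=ray(s,*c,zt); print(n,t,c.round(1),st,rc,'P',P.round(4),'mm/px',s['depth'][int(v),int(u)]/s['fx']*1000)
# bodies by depth height >15 mm
vu=np.indices(T['depth'].shape); d=np.stack([(vu[1]-T['cx'])/T['fx'],-(vu[0]-T['cy'])/T['fy'],-np.ones(T['depth'].shape)],-1)@T['R'].T
h=cv2.medianBlur((T['e'][2]+d[...,2]*T['depth']).astype(np.float32),3)
for n,u,v,z in(('phone',157,193,.04),('dock',245,184,.034),('strip',326,190,.036)):
    M,c,st=comp(T,u,v,(h>.018)&(h<.2)); rc=cv2.minAreaRect(np.argwhere(M)[:,::-1].astype(np.float32))
    b=cv2.boxPoints(rc); q=np.array([ray(T,*x,z) for x in b])[:,:2]
    print(n,'body centre',ray(T,*c,z).round(4),'rect centre',q.mean(0).round(4),'sides',np.linalg.norm(q[1]-q[0]).round(3),np.linalg.norm(q[2]-q[1]).round(3),'corners',q.round(3).tolist())
E
```

```text
phone 72.0 [155.  191.8] [150 187  11  11  90] ((155.0, 192.0), (10.0, 10.0), 90.0) P [0.5537 0.3069 0.054 ] mm/px 3.6872208759010032
  side proj 257.7 133.2 x1.5625 403 208
dock 127.0 [245.  195.6] [237 193  17   6 100] ((245.0, 195.5), (5.0, 16.0), 90.0) P [ 0.5389 -0.0254  0.048 ] mm/px 3.694133907039399
  side proj 257.1 177.4 x1.5625 402 277
strip 130.0 [328.3 196.5] [323 192  12  11 104] ((328.4308166503906, 196.4461669921875), (10.170848846435547, 10.17084789276123), 82.87498474121094) P [ 0.5331 -0.3331  0.05  ] mm/px 3.6961525248093983
  side proj 259.2 240.4 x1.5625 405 376
phone body centre [0.5534 0.3054 0.04  ] rect centre [0.5531 0.3055] sides 0.118 0.12 corners [[0.552, 0.388], [0.638, 0.308], [0.553, 0.223], [0.469, 0.303]]
dock body centre [ 0.5964 -0.0247  0.034 ] rect centre [ 0.5975 -0.0251] sides 0.091 0.169 corners [[0.682, 0.02], [0.682, -0.071], [0.513, -0.07], [0.513, 0.02]]
strip body centre [ 0.619  -0.3283  0.036 ] rect centre [ 0.621 -0.328] sides 0.073 0.243 corners [[0.738, -0.282], [0.746, -0.354], [0.504, -0.374], [0.496, -0.303]]
```

Both methods agree to within about 3 mm, and the sizes match (118–120, 169×91 and 243×73 mm). Key targets are phone (0.5535, 0.306), dock (0.540, -0.025) and strip (0.534, -0.334). Now I'll close the fingers and move over the phone.

apply_moves(steps=[-2, -0.5, 0, 0, 0, 0, -6, -1.6, 0, 0, 0, 0, -11, -2.9, 0, 0, 0, 0, -16, -4.2, 0, 0, 0, 0, -21, -5.5, 0, 0, 0, 0, -26, -6.8, 0, 0, 0, 0, -31, -8.1, 0, 0, 0, 0, -36, -9.4, 0, 0, 0, 0, -40, -10.5, 0, 0, 0, 0, -42.5, -11.1, 0, 0, 0, 0, -43.2, -11.3, 0, 0, 0, 0, -43.2, -11.3, 0, 0, 0, 0], fingers=0)

```text
t: 1.6
tcp_pos: [0.553, 0.3063, 0.2312]
tool_rot: [[-0.951, 0.309, -0.001], [0.309, 0.951, 0.0], [0.001, -0.0, -1.0]]
contact_force: [-0.5, 0.5, -0.5]
grip_width: -0.0001
grasp_force: 0.0
```

apply_moves(steps=[0, 0, 2, 0, 0, 0, 0, 0, 5.5, 0, 0, 0, 0, 0, 9, 0, 0, 0, 0, 0, 12, 0, 0, 0, 0, 0, 14, 0, 0, 0, 0, 0, 15.2, 0, 0, 0, 0, 0, 15.5, 0, 0, 0, 0, 0, 15.5, 0, 0, 0])

```text
t: 2.6
tcp_pos: [0.5536, 0.3066, 0.077]
tool_rot: [[-0.951, 0.308, 0.001], [0.308, 0.951, 0.001], [-0.001, 0.001, -1.0]]
contact_force: [0.2, -0.6, -0.8]
grip_width: 0.0002
grasp_force: 0.0
```

```bash
python3 - <<'E'
from h import *
o=telemetry.observe(); print(o['tcp_pos'],o['contact_force'])
s=snap('side'); t=snap('top')
a=s['pixels'][85:175,200:320]; b=t['pixels'][150:240,100:220]
cv2.imwrite('pics/p1.png',np.hstack([cv2.resize(x[:,:,::-1],(400,300),interpolation=cv2.INTER_CUBIC) for x in(a,b)]))
E
```

```text
[0.55363291 0.30664946 0.07701904] [ 0.22032902 -0.60757965 -0.79312496]
```

View pics/p1.png

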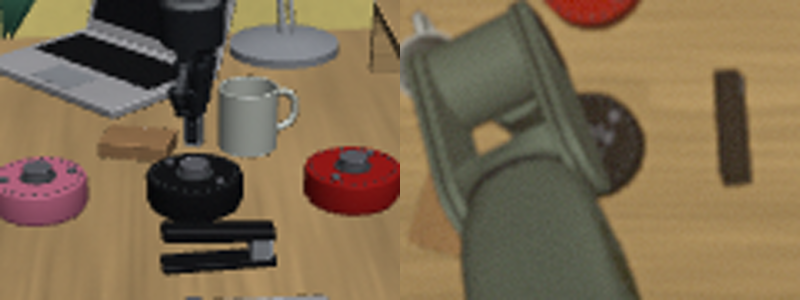

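The side crop shows the closed tips at (193,140), straight above the black phone's grey key at (193,163), with the mug clear. Pressing slowly.

apply_moves(steps=[0, 0, 0.8, 0, 0, 0, 0, 0, 1.5, 0, 0, 0, 0, 0, 1.9, 0, 0, 0, 0, 0, 2.1, 0, 0, 0, 0, 0, 2.25, 0, 0, 0, 0, 0, 2.4, 0, 0, 0, 0, 0, 2.55, 0, 0, 0, 0, 0, 2.7, 0, 0, 0, 0, 0, 2.8, 0, 0, 0, 0, 0, 2.8, 0, 0, 0, 0, 0, 2.8, 0, 0, 0])

```text
t: 4.08
tcp_pos: [0.5536, 0.3061, 0.0483]
tool_rot: [[-0.951, 0.309, 0.0], [0.309, 0.951, 0.0], [-0.0, 0.0, -1.0]]
contact_force: [-0.2, -0.7, 1.8]
grip_width: 0.0001
grasp_force: 0.9
```

apply_moves(steps=[0, 0, 0.08, 0, 0, 0, 0, 0, 0.16, 0, 0, 0, 0, 0, 0.22, 0, 0, 0, 0, 0, 0.22, 0, 0, 0, 0, 0, 0.22, 0, 0, 0])

```text
t: 4.7
tcp_pos: [0.5536, 0.3061, 0.0463]
tool_rot: [[-0.951, 0.309, 0.0], [0.309, 0.951, 0.0], [-0.0, 0.0, -1.0]]
contact_force: [-1.6, -1.7, 4.0]
grip_width: 0.0
grasp_force: 2.1
```

apply_moves(steps=[0, 0, 0.06, 0, 0, 0, 0, 0, 0.12, 0, 0, 0, 0, 0, 0.12, 0, 0, 0])

```text
t: 5.08
tcp_pos: [0.5536, 0.3061, 0.0453]
tool_rot: [[-0.951, 0.309, 0.0], [0.309, 0.951, 0.0], [-0.0, 0.0, -1.0]]
contact_force: [-0.9, -0.0, 6.9]
grip_width: 0.0003
grasp_force: 3.3
```

The force rises at 2.5–3 N/mm, which is the cap's stiffness, so the key is at its stop. Lifting and moving to the dock.

apply_moves(steps=[0, 0, -1, 0, 0, 0, 0, 0, -4, 0, 0, 0, 0, 0, -8, 0, 0, 0, 0, 0, -11, 0, 0, 0, 0, 0, -12, 0, 0, 0, 0, 0, -12, 0, 0, 0])

```text
t: 5.82
tcp_pos: [0.5534, 0.3061, 0.1648]
tool_rot: [[-0.951, 0.309, 0.0], [0.309, 0.951, 0.0], [-0.0, 0.0, -1.0]]
contact_force: [0.3, -0.2, 0.1]
grip_width: 0.0001
grasp_force: 0.0
```

apply_moves(steps=[-0.3, -1, 0, 0, 0, 0, -1.1, -4, 0, 0, 0, 0, -2.2, -8, 0, 0, 0, 0, -3.4, -12, 0, 0, 0, 0, -4.5, -16, 0, 0, 0, 0, -5.6, -20, 0, 0, 0, 0, -6.7, -24, 0, 0, 0, 0, -7.8, -28, 0, 0, 0, 0, -8.7, -31, 0, 0, 0, 0, -8.9, -31.9, 0, 0, 0, 0, -8.9, -31.9, 0, 0, 0, 0])

```text
t: 7.2
tcp_pos: [0.5391, -0.025, 0.1641]
tool_rot: [[-0.951, 0.31, -0.002], [0.31, 0.951, 0.001], [0.002, 0.0, -1.0]]
contact_force: [0.4, 0.4, -0.3]
grip_width: 0.0
grasp_force: 0.0
```

```bash
python3 - <<'E'
from h import *
o=telemetry.observe(); print(o['tcp_pos'],o['contact_force'])
t=snap('top'); s=snap('side'); T0=np.load('top0.npz')['pixels']
b=[x[150:240,100:220] for x in(T0,t['pixels'])]
cv2.imwrite('pics/p2.png',np.vstack([np.hstack([cv2.resize(x[:,:,::-1],(400,300),interpolation=cv2.INTER_CUBIC) for x in b]),np.hstack([cv2.resize(x[:,:,::-1],(400,300),interpolation=cv2.INTER_CUBIC) for x in(np.load('side0.npz')['pixels'][110:200,200:320],s['pixels'][110:200,200:320])])]))
E
```

```text
[ 0.53908176 -0.0250456   0.1641023 ] [ 0.36901556  0.38004286 -0.25755935]
```

View pics/p2.png

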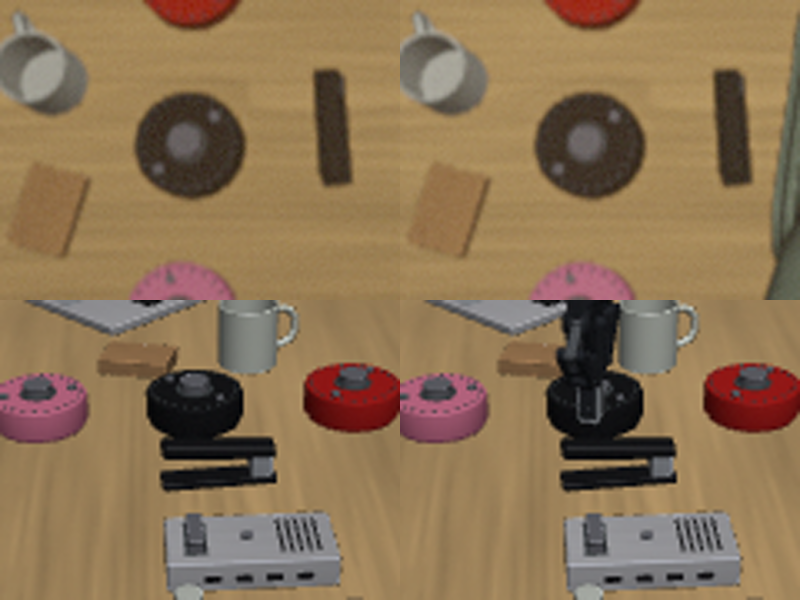

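The phone hasn't moved; its key face still sits at (187,142) in the top crop. The tips are on course for the dock's bar key, so I'll descend and press.

apply_moves(steps=[0, 0, 2, 0, 0, 0, 0, 0, 5.5, 0, 0, 0, 0, 0, 8.5, 0, 0, 0, 0, 0, 10.3, 0, 0, 0, 0, 0, 11, 0, 0, 0, 0, 0, 11.3, 0, 0, 0, 0, 0, 11.5, 0, 0, 0, 0, 0, 11.7, 0, 0, 0, 0, 0, 11.9, 0, 0, 0, 0, 0, 12.1, 0, 0, 0, 0, 0, 12.2, 0, 0, 0, 0, 0, 12.2, 0, 0, 0])

```text
t: 8.8
tcp_pos: [0.5401, -0.0248, 0.043]
tool_rot: [[-0.951, 0.309, 0.001], [0.309, 0.951, 0.0], [-0.001, 0.0, -1.0]]
contact_force: [0.6, -0.3, 2.2]
grip_width: 0.0003
grasp_force: 1.0
```

apply_moves(steps=[0, 0, 0.08, 0, 0, 0, 0, 0, 0.16, 0, 0, 0, 0, 0, 0.24, 0, 0, 0, 0, 0, 0.3, 0, 0, 0, 0, 0, 0.35, 0, 0, 0, 0, 0, 0.35, 0, 0, 0, 0, 0, 0.35, 0, 0, 0])

```text
t: 9.68
tcp_pos: [0.5401, -0.0248, 0.0398]
tool_rot: [[-0.951, 0.309, 0.001], [0.309, 0.951, 0.0], [-0.001, 0.0, -1.0]]
contact_force: [0.9, 1.1, 5.5]
grip_width: 0.0003
grasp_force: 2.7
```

apply_moves(steps=[0, 0, 0.06, 0, 0, 0, 0, 0, 0.06, 0, 0, 0, 0, 0, -1, 0, 0, 0, 0, 0, -4, 0, 0, 0, 0, 0, -8, 0, 0, 0, 0, 0, -11, 0, 0, 0, 0, 0, -12, 0, 0, 0, 0, 0, -12, 0, 0, 0])

```text
t: 10.68
tcp_pos: [0.5392, -0.0248, 0.1591]
tool_rot: [[-0.951, 0.309, -0.001], [0.309, 0.951, 0.0], [0.001, -0.0, -1.0]]
contact_force: [0.3, -0.2, -0.4]
grip_width: -0.0003
grasp_force: 0.0
```

apply_moves(steps=[-0.3, -1, 0, 0, 0, 0, -1.2, -4, 0, 0, 0, 0, -2.4, -8, 0, 0, 0, 0, -3.6, -12, 0, 0, 0, 0, -4.9, -16, 0, 0, 0, 0, -6.1, -20, 0, 0, 0, 0, -7.3, -24, 0, 0, 0, 0, -8.3, -27.2, 0, 0, 0, 0, -8.9, -29.2, 0, 0, 0, 0, -9, -29.6, 0, 0, 0, 0, -9, -29.6, 0, 0, 0, 0])

```text
t: 12.05
tcp_pos: [0.5337, -0.3334, 0.1589]
tool_rot: [[-0.951, 0.309, -0.001], [0.309, 0.951, 0.001], [0.001, 0.001, -1.0]]
contact_force: [0.0, 0.2, -1.1]
grip_width: 0.0003
grasp_force: 0.0
```

```bash
python3 - <<'E'
from h import *
o=telemetry.observe(); print(o['tcp_pos'],o['contact_force'])
T0=dict(np.load('top0.npz')); S=[snap('top') for _ in range(6)]
def hh(s,u,v,r=1):
    return np.median([dpt(s,a,b)[2] for a in range(u-r,u+r+1) for b in range(v-r,v+r+1)])
for n,u,v in(('phone',155,192),('dock',245,195),('strip',328,196)):
    print(n,'before %.1f'%(1e3*hh(T0,u,v)),'now',np.round([1e3*hh(s,u,v) for s in S],1))
s=snap('side'); cv2.imwrite('pics/p3.png',cv2.resize(s['pixels'][100:290,190:360][:,:,::-1],(537,600),interpolation=cv2.INTER_CUBIC))
E
```

```text
[ 0.53369445 -0.33338857  0.15889647] [ 0.03389983  0.21360681 -1.11563754]
phone before 54.4 now [48.7 48.9 49.1 47.2 49.5 46.4]
dock before 50.3 now [42.1 42.7 41.8 41.  42.4 42.2]
strip before 51.0 now [574.1 571.8 573.2 572.7 573.6 573.5]
```

View pics/p3.png

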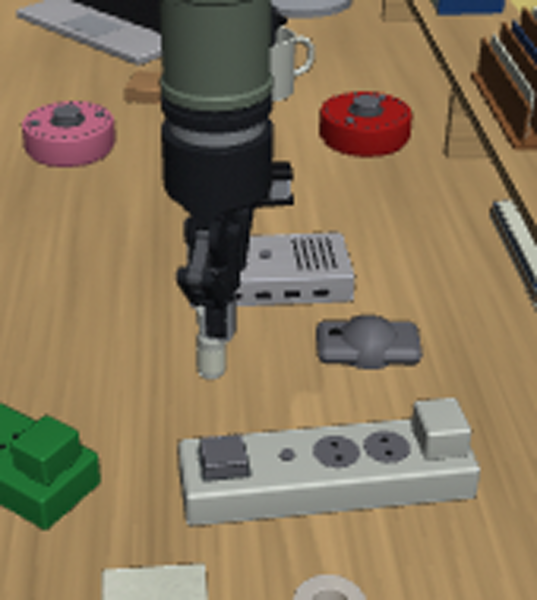

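Depth shows the phone key at about 48 mm and the dock key at 42 mm, so both are in. The strip is untouched, with its square key at (223,455) below the tips. Pressing it now.

apply_moves(steps=[0, 0, 2, 0, 0, 0, 0, 0, 5, 0, 0, 0, 0, 0, 8, 0, 0, 0, 0, 0, 9.7, 0, 0, 0, 0, 0, 10.4, 0, 0, 0, 0, 0, 10.7, 0, 0, 0, 0, 0, 10.9, 0, 0, 0, 0, 0, 11.1, 0, 0, 0, 0, 0, 11.3, 0, 0, 0, 0, 0, 11.4, 0, 0, 0, 0, 0, 11.5, 0, 0, 0, 0, 0, 11.5, 0, 0, 0])

```text
t: 13.9
tcp_pos: [0.5344, -0.3344, 0.0446]
tool_rot: [[-0.951, 0.309, 0.001], [0.309, 0.951, -0.001], [-0.001, -0.0, -1.0]]
contact_force: [1.3, -1.1, 1.7]
grip_width: 0.0004
grasp_force: 1.0
```

apply_moves(steps=[0, 0, 0.08, 0, 0, 0, 0, 0, 0.16, 0, 0, 0, 0, 0, 0.24, 0, 0, 0, 0, 0, 0.3, 0, 0, 0, 0, 0, 0.35, 0, 0, 0, 0, 0, 0.35, 0, 0, 0, 0, 0, 0.35, 0, 0, 0])

```text
t: 14.78
tcp_pos: [0.5343, -0.3343, 0.0416]
tool_rot: [[-0.951, 0.309, 0.001], [0.309, 0.951, -0.001], [-0.001, -0.0, -1.0]]
contact_force: [1.4, -1.3, 6.0]
grip_width: 0.0003
grasp_force: 3.0
```

apply_moves(steps=[0, 0, 0.05, 0, 0, 0, 0, 0, 0.05, 0, 0, 0, 0, 0, -1, 0, 0, 0, 0, 0, -4, 0, 0, 0, 0, 0, -8, 0, 0, 0, 0, 0, -12, 0, 0, 0, 3, -1, -14, 0, 0, 0, 7, -2.3, -14, 0, 0, 0, 11, -3.6, -14, 0, 0, 0, 14, -4.5, -14, 0, 0, 0, 15, -5, -14, 0, 0, 0, 15, -5, -14, 0, 0, 0])

```text
t: 16.27
tcp_pos: [0.3756, -0.3354, 0.1808]
tool_rot: [[-0.951, 0.31, -0.0], [0.31, 0.951, 0.001], [0.0, 0.001, -1.0]]
contact_force: [0.8, 0.0, -0.6]
grip_width: -0.0
grasp_force: 0.0
```

```bash
python3 - <<'E'
from h import *
o=telemetry.observe(); print(o['t'],o['tcp_pos'],o['contact_force'])
S=[snap('top') for _ in range(6)]
def hh(s,u,v,r=1): return np.median([dpt(s,a,b)[2] for a in range(u-r,u+r+1) for b in range(v-r,v+r+1)])
for n,u,v in(('phone',155,192),('dock',245,195),('strip',328,196)): print(n,np.round([1e3*hh(s,u,v) for s in S],1))
cv2.imwrite('pics/p4.png',cv2.resize(S[0]['pixels'][120:260,80:400][:,:,::-1],(800,350),interpolation=cv2.INTER_CUBIC))
E
```

```text
16.275 [ 0.37564151 -0.33537787  0.1808437 ] [ 0.84793891  0.04112775 -0.61069679]
phone [46.3 46.6 46.7 50.  48.7 50.2]
dock [42.8 45.4 45.3 42.2 41.8 43.1]
strip [45.  41.8 45.4 43.2 45.4 45.4]
```

View pics/p4.png

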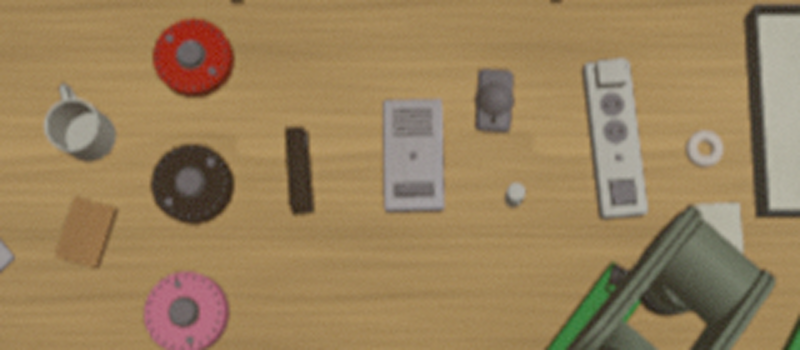

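The view shows nothing displaced: phone key at (190,181), dock bar at (413,189) and strip key at (623,190). All three keys are in, at about 48, 42–43 and 44 mm, and the arm is clear.

```bash
python3 -c "
from bench import hand_in; print(hand_in())"
```

```text
the job is handed in; nothing more can be done
None
```

I pressed the speakerphone, dock and power strip keys fully in, in that order, with under 8 N measured on each, nothing else visibly moved and the arm clear; the job is handed in at about 17 s, but no verdict came back.

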